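# Pull the vent window to and pin its stay

### The job

The small vent window at the back of the inspection desk stands open and blows on the samples. Lift its stay off the pin, pull the window to against its rubber seal by the stay's knob, drop the stay's first hole (the one nearest the glass) over that same pin and press the bar fully home on the pin's shoulder, then let go. Do not force the pin, it bends easily, and leave the flask, the mouse and the slide box where they are.

Things in the scene. Friction and masses are not known exactly. Their poses are not given: they have to be found in the camera images.
- window: fixed white window on the desk, placed and turned anew each time: sill 235 deep x 560 wide, top 55 mm above the desk, reaching 175 mm roomwards of the origin; on it a frame, inner face 42 mm roomwards, 300 mm high. Origin: on the desk, under the middle of the frame; x points outdoors (away from the room), y left, z up
- sash (a joint): opening angle (rad) of the glazed sash: 0 shut, grows outdoors, 0.26 at the start, 0.016 with hole 1 on the pin. Hinge line at x 0, y +215 mm in the window's frame; the stay's pivot is on the sash 245 mm along from it and 45 mm roomwards (shut: x -45, y -30). A friction hinge (about 3 N at the stay); below 0.03 a rubber seal pushes back too, about 12 N at the stay with hole 1 on the pin
- stay_bar: steel stay, 260 x 20 x 5 mm, 0.15 kg, on a pivot that lets it swing sideways and lift, not roll. Origin on the pivot at mid thickness, 72.5 mm above the desk; the bar runs along its own -x (roomwards), z up. 9 mm holes at 100, 130, 160, 190 mm from the pivot, knob at 235 mm. At the start hole 3 is on the pin. With the seal pulling, it rubs on the pin and does not fall home by itself
- stay_knob (a point): middle of the black upright knob on the stay's free end, 26.5 mm above the bar's mid plane: a cylinder 16 mm in diameter and 32 mm tall (16 mm above and below this point), on a 10 mm thick neck; 8 mm clear between bar and knob. 75 mm from hole 3, 135 mm from hole 1
- hole1 (a point): the first hole (nearest the sash), 9 mm in diameter, 100 mm from the pivot; the point is its centre at the bar's underside
- hole3 (a point): the third hole, 9 mm in diameter, 160 mm from the pivot; the point is its centre at the bar's underside
- pin: working pin on the sill, at x -141, y -30 mm in the window's frame: brass, upright, 8 mm in diameter, 10 mm tall, top edge barely broken (0.6 mm). Origin: centre of its foot, level with its shoulder, 70 mm above the desk. Over 25 N from the stay bends it; with hole 1 over it, it feels 2.4 times what presses on the knob. A second, unused pin stands 120 mm to the right
- pin_shoulder: steel shoulder at the pin's foot, 15 mm in diameter, on a small base plate; the bar's underside must rest on it. Origin: centre of its top, 70 mm above the desk, the same point as the pin's. More than 30 N on it bends the bar
- flask: amber bottle, 48 mm in diameter, 100 mm tall, on the sill, left of the stay; origin at the centre of its foot
- mouse: black computer mouse 105 x 60 x 37 mm on the desk, right of the stay; origin at the centre of its underside
- slide_box: blue box with white lid, 87 x 102 x 37 mm, on the desk, left of the stay; origin at the centre of its underside

How it is judged (in metres and radians):
On the way, in this order (a step that is already met when the one before it is completed fails the run):
1. the stay is lifted clear of the pin (z of hole3 in the frame of pin above 0.0105 m), for 0.1 s.
2. the first hole is over the pin and the bar is pressed down on the shoulder (horizontal distance between hole1 and pin below 0.002 m and z of hole1 in the frame of pin between -0.002 and 0.002 m and angle between stay_bar's own z axis and vertical below 0.03 rad and contact force between stay_bar and pin_shoulder above 0.1 N), for 0.2 s.
At the end, for the whole second after the job is handed in: the stay's first hole is centred on the pin within 2 mm, the bar lies level (within 0.03 rad) and touches the pin's shoulder (underside within 2 mm of it in height, contact force above 0.1 N), the stay is released and everything is at rest (all of step 2 and linear speed of stay_bar below 0.01 m/s and velocity of joint sash between -0.02 and 0.02 rad/s and contact force between the fingers and stay_bar below 0.1 N).
It fails at once if more than 25 N between the stay and the pin, or 30 N between the stay and the shoulder (contact force between stay_bar and pin above 25 N or contact force between stay_bar and pin_shoulder above 30 N).
It fails at once if the flask, the mouse or the slide box shifted by more than 20 mm (distance of any of flask, mouse, slide_box from where it was at the start of the episode above 0.02 m).
It also fails if it takes over 51 s, if anything falls off the work surface, if the arm or the gripper's body presses on something with over 40 N, if the wrist force passes 120 N, or if a joint passes its speed limit or range.

### The arm

A 6-joint arm with a two-finger parallel gripper is mounted at the origin on the work surface. World frame = base frame: x ahead of the robot, y to its left, z up, the work surface at z = 0. Lengths are in mm, angles in rad, forces in N, time in s.
With the tool pointing down it reaches from about 400 to 925 mm from the base axis. Payload 12.5 kg.
Tool frame: the origin (TCP) lies on the front face of the gripper's body, between the roots of the fingers; the fingertips stand 78 mm ahead of it and the grasp point (between the pads) lies 59 mm ahead of it (env.nose_length is the distance from the TCP to the fingertips, in mm); z points along the fingers, y is the line along which they close (so a half turn about z gives the same grasp; the last joint's range is limited). The gripper opens to 95 mm and grips with 3 to 60 N. Pads are 20 mm wide; open, the fingers measure 119 mm over their backs; the gripper's body (75 mm by 180 mm) begins 59 mm behind the grasp point.
Start: joints at [1.09, 0.491, 1.559, -0, 1.092, -0.106], TCP at [228.786, 581.631, 292.261] pointing down, gripper open.
Joint ranges: [-3.1, 3.1], [-0.84, 2.19], [0.05, 2.79], [-1.13, 4.28], [0.06, 2.93], [-2.69, 2.69]. Speed limits (rad/s): [2.22, 2.22, 2.79, 3.14, 3.14, 3.14].

### API

Orientations are given as [roll, pitch, yaw] about the fixed x, y, z axes, in that order (R = Rz(yaw) Ry(pitch) Rx(roll)).
In Python, from cell import env gives the robot as it stands.
- The arm moves only by the tool jog_arm, never from a script. Its argument "motion" is a list of rows, each a list of 7 numbers: the turn, a rotation vector about the tool's x, y, z in degrees, then the shift along the tool's x, y, z in mm, then the finger opening in mm, from 0 to 95.1. In form: [[wx, wy, wz, x, y, z, hand], ...]. A call has 1 to 10 rows; each row shifts and turns the commanded pose from where the row before left it, along the tool's axes as they then stand; what a row does not reach is not made up. A row lasts 1/8 s, in which the tool goes at most 62.5 mm and 10.7 degrees, less where a joint would pass 70% of its speed; a pose out of reach is approached as far as the arm can. A call is refused whole if a number of a shift passes 62.5 or a number of a turn 10.7, either way. A call with a gripper value outside its range is refused whole. The fingers move at their own pace and stop on an object; the grip force is fixed at half the most. Time passes only in rows, so rows that do not move let the fingers close. It gives the time, the measured TCP pose, the force, the opening and the grip force at its end, in the units of the state.
- env.state(): the state, without advancing time (a new reading comes with each control period).
- env.read_camera(name): name is "scene" or "side" or "wrist"; returns a dict with "color" (420x560x3 uint8, red, green, blue), "z_map" (420x560 float32, mm along the optical axis (not along the pixel's ray), 0 where there is no reading), "camera_matrix" (3x3 intrinsics, pixels), "k1" (the pictures are not rectified: a ray, as slopes to the right and down, at radius r is drawn at 1 + k1 r^2 times it, then the intrinsics apply), "world_to_cam" (4x4, takes a point from world to camera coordinates). Camera axes: x right, y up, looking along -z (the intrinsics and any distortion apply to the point x, -y, -z); pixel columns grow to the right and rows downward; lengths in mm; the calibration is good to about 2 mm. A picture is of the moment at which its call begins.
- env.job_done(): hands the job in; it is judged then, once.
Trained networks look in the newest picture that a camera, given by its name, has taken for a name from the list of things; names that differ only in an ending like _2 or _b are one class to them, and where a whole thing is asked for, a point or a joint stands for the part that bears it (a point fixed in the world has none). Each returns a list of dicts, best first, with "score" (0 to 1); they miss things now and then, are a little off and sometimes report something else, mostly with a low value. They report only what shows in the picture. A call takes as long as a camera call.
- env.recognise(camera, thing): "location" ([column, row] in pixels, amid what is visible of it).
The state is a dict: "t": time; "joints": joint angles; "qvel": joint speeds; "tau": joint torques, N m; "eef_pos": TCP position; "tcp_rot": TCP orientation; "ft_force": force on the tool from outside, world axes, zero at the start; "moment": the same for the moment, N m; "opening": opening from 0.0 (shut) to 1.0 (fully open); "grip_force": force on a finger pad.
Only numpy, scipy, OpenCV 4.12 (cv2) and the standard library are available. Lean on these libraries where they do the work, as an engineer would, in place of code of your own. Each camera call takes 0.05 s, during which the arm holds its last target. There are 200 camera calls.

## Working session

There is one attempt and no reset: what is moved stays moved. The work goes in short steps, Python scripts to look and compute and a tool call to move; the robot and the scene stay as the last step left them, time stands still between calls to the robot, and variables do not carry over. Pictures are saved under pics/ and viewed, at most 10 in all, crops included, and the job is handed in when it is done.

Besides the shell and the picture viewer there is one more tool, called after "Request:" as name([rows], argument=value, ...), one row to a line, values as JSON. jog_arm: Moves the arm, as the interface text tells. Its arguments: {"type":"object","properties":{"motion":{"type":"array"}},"required":["motion"]}

```bash
mkdir -p pics; ls
cat > h.py <<'E'
import numpy as np, cv2
from cell import env
def look(cam,save=None):
    r=env.read_camera(cam)
    if save: cv2.imwrite('pics/'+save,cv2.cvtColor(r['color'],cv2.COLOR_RGB2BGR))
    return r
def ray(r,px):
    K=r['camera_matrix'];d=np.array([r['k1'],0,0,0,0],float)
    u=cv2.undistortPoints(np.array([[px]],float),np.array(K,float),d)[0,0]
    T=np.linalg.inv(r['world_to_cam']);v=T[:3,:3]@np.array([u[0],-u[1],-1]);return T[:3,3],v
def at_z(r,px,z):
    o,v=ray(r,px);return o+v*(z-o[2])/v[2]
def at_depth(r,px):
    o,v=ray(r,px);return o+v*r['z_map'][int(round(px[1])),int(round(px[0]))]
def proj(r,p):
    q=r['world_to_cam']@np.append(p,1);x=np.array([[q[0]/-q[2],-q[1]/-q[2],1.]])
    return cv2.projectPoints(x,np.zeros(3),np.zeros(3),np.array(r['camera_matrix'],float),np.array([r['k1'],0,0,0,0],float))[0][0,0]
E
python3 - <<'E'
from h import *
np.set_printoptions(precision=1,suppress=True)
s=env.state();print(s)
ims=[]
for c in ['scene','side','wrist']:
    r=look(c,c+'0.png')
    print(c,np.linalg.inv(r['world_to_cam'])[:3,3])
    for n in ['stay_knob','pin','hole3','hole1','stay_bar','flask','mouse','slide_box','window']:
        for d in env.recognise(c,n)[:2]:
            print(n,round(d['score'],2),d['location'],at_depth(r,d['location']))
a=cv2.imread('pics/scene0.png');b=cv2.imread('pics/side0.png')
cv2.imwrite('pics/ab.png',cv2.resize(np.vstack([a,b]),(400,600)))
E
```

```text
pics
{'t': 0.0, 'joints': array([ 1.1,  0.5,  1.6, -0. ,  1.1, -0.1]), 'qvel': array([ 0., -0., -0., -0.,  0., -0.]), 'tau': array([  0. , -61.3, -25.8,   0.1,   0. ,  -0. ]), 'eef_pos': array([228.7, 581.5, 291.6]), 'tcp_rot': array([-3.1, -0. ,  2.8]), 'ft_force': array([-0.8, -0.4,  0.1]), 'moment': array([ 0. ,  0.1, -0. ]), 'grip_force': 0.0, 'opening': 1.003525074913721}
scene [ 557.3 -323.3 1125.2]
stay_knob 0.86 [284.0, 219.9] [599.5  -7.4  72.8]
hole3 0.89 [285.8, 221.4] [603.5 -12.3  75.3]
hole1 0.89 [285.8, 221.4] [603.5 -12.3  75.3]
stay_bar 0.96 [285.7, 225.0] [602.4 -21.4  75.1]
flask 0.81 [305.2, 162.1] [662.8 118.7 128.4]
flask 0.71 [287.0, 224.6] [605.8 -20.   72.5]
mouse 0.83 [219.2, 292.6] [ 426.5 -166.1   33.9]
slide_box 0.91 [240.6, 148.3] [502.7 214.4  39.3]
window 0.91 [334.1, 238.8] [ 682.3 -122.   301.1]
window 0.62 [284.2, 224.4] [598.7 -20.5  78.2]
side [323.1 540.6 690.5]
stay_knob 0.72 [290.3, 191.9] [594.4  -9.3  74.3]
hole3 0.57 [294.1, 190.5] [588.9 -16.9  74.1]
hole1 0.57 [294.1, 190.5] [588.9 -16.9  74.1]
stay_bar 0.83 [294.2, 191.4] [587.3 -14.1  74.6]
flask 0.58 [230.1, 222.9] [640.8 152.7 119.2]
mouse 0.86 [383.3, 189.8] [ 421.4 -144.    33.4]
slide_box 0.95 [285.1, 313.9] [485.8 236.9  38. ]
window 0.64 [200.2, 189.1] [761.3  83.3  95.1]
wrist [166.2 606.5 385.9]
```

View pics/scene0.png

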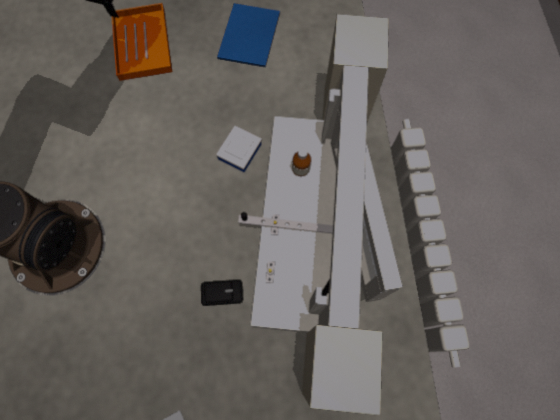

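View pics/side0.png

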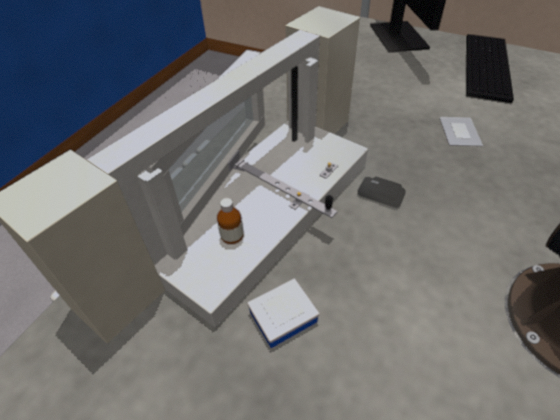

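The scene view shows the knob at (244,216), the used pin near (275,222) and the second pin near (270,270). In the side view the knob is at (329,202) and the pin near (297,196). Next I'll triangulate these.

Run:
```python
from h import *
np.set_printoptions(precision=3,suppress=True)
A=look('scene');B=look('side')
def tri(pa,pb):
    (o1,v1),(o2,v2)=ray(A,pa),ray(B,pb);v1/=np.linalg.norm(v1);v2/=np.linalg.norm(v2)
    s=np.linalg.lstsq(np.c_[v1,-v2],o2-o1,rcond=None)[0];p,q=o1+v1*s[0],o2+v2*s[1];return (p+q)/2,np.linalg.norm(p-q)
print('knob',tri((244,216),(329,202)))
print('pin',at_z(A,(275.5,222),78),at_z(B,(297,196),78),'pin2',at_z(A,(270,267),78),at_z(B,(331,165),78))
# sill top points from depth -> min area rect
def cloud(r):
    h,w=r['z_map'].shape;px=np.stack(np.meshgrid(np.arange(w),np.arange(h)),-1).reshape(-1,1,2).astype(float)
    u=cv2.undistortPoints(px,np.array(r['camera_matrix'],float),np.array([r['k1'],0,0,0,0],float))[:,0]
    z=r['z_map'].reshape(-1);P=np.c_[u[:,0]*z,-u[:,1]*z,-z];T=np.linalg.inv(r['world_to_cam']);return (P@T[:3,:3].T+T[:3,3])[z>0]
for n,r in (('A',A),('B',B)):
    P=cloud(r);m=(abs(P[:,2]-55)<5)&(P[:,0]>400)&(P[:,0]<900)&(abs(P[:,1])<420)
    print(n,m.sum(),np.median(P[m],0))
    # room-side edge: for y bins the min x
    E=[]
    Q=P[m]
    for y in np.arange(-280,300,15):
        q=Q[abs(Q[:,1]-y)<7]
        if len(q)>5: E.append((np.percentile(q[:,0],3),y))
    E=np.array(E);print(E[[0,len(E)//2,-1]]); 
    l=cv2.fitLine(E.astype(np.float32),cv2.DIST_HUBER,0,.01,.01).ravel();print('edge',l, 'y range',Q[:,1].min(),Q[:,1].max())
    k=P[(P[:,2]>100)&(P[:,2]<122)&(np.hypot(P[:,0]-540,P[:,1]-5)<60)];print('knobtop',len(k),k.mean(0) if len(k) else '')
```

```text
knob (array([501.825,   3.546,  97.034]), np.float64(1.9271409821419223))
pin [577.961 -12.423  78.   ] [574.547  -1.077  78.   ] pin2 [ 555.231 -122.546   78.   ] [ 546.357 -124.321   78.   ]
A 12493 [623.815 -38.202  55.528]
[[ 624.473 -280.   ]
 [ 563.213    5.   ]
 [ 600.299  290.   ]]
edge [  0.183   0.983 553.575  20.298] y range -410.89871705446205 397.4395008373861
knobtop 42 [503.461   2.089 112.098]
B 15407 [638.011  54.868  54.731]
[[ 626.439 -280.   ]
 [ 545.697    5.   ]
 [ 597.088  290.   ]]
edge [  0.177   0.984 550.57   30.918] y range -410.76009225626774 413.0531044654314
knobtop 64 [500.657   9.903 110.358]
```

```bash
cat >> h.py <<'E'
from scipy.spatial.transform import Rotation as Ro
YAW=np.pi-0.18
def plan(tgt,rpy):
    s=env.state();R0=Ro.from_euler('xyz',s['tcp_rot']);R1=Ro.from_euler('xyz',rpy)
    print('turn deg',np.round((R0.inv()*R1).as_rotvec(degrees=True),2),'shift (old axes)',np.round(R0.inv().apply(np.array(tgt)-s['eef_pos']),1),'shift(new axes)',np.round(R1.inv().apply(np.array(tgt)-s['eef_pos']),1),'t',s['t'])
E
python3 - <<'E'
from h import *
s=env.state();print(s['tcp_rot'])
r=look('wrist');T=np.linalg.inv(r['world_to_cam']);R=Ro.from_euler('xyz',s['tcp_rot'])
print('cam in tool',R.inv().apply(T[:3,3]-s['eef_pos']),'look',R.inv().apply(-T[:3,2]))
plan([502,4,250],[np.pi,0,YAW])
E
```

```text
[3.14151488e+00 1.35795644e-05 2.76678288e+00]
cam in tool [ 67.36644965   0.19499535 -93.65912744] look [-2.42131113e-01  2.70361152e-04  9.70243501e-01]
turn deg [  0.     0.   -11.16] shift (old axes) [-465.7 -437.5   42.2] shift(new axes) [-372.2 -519.4   42.3] t 1.65
```

Request:
jog_arm([
  [0, 0, -5.6, 0, 0, 0, 60],
  [0, 0, -5.56, 0, 0, 0, 60],
  [0, 0, 0, -25, -35, 0, 60],
  [0, 0, 0, -25, -35, 0, 60],
  [0, 0, 0, -25, -35, 0, 60],
  [0, 0, 0, -25, -35, 0, 60],
  [0, 0, 0, -25, -35, 0, 60],
  [0, 0, 0, -25, -35, 0, 60],
  [0, 0, 0, -25, -35, 0, 60],
  [0, 0, 0, -25, -35, 0, 60],
])

```text
t: 2.9
eef_pos: [375.9, 269.1, 292.4]
tcp_rot: [3.141, 0.0, 2.962]
ft_force: [0.6, 0.8, 0.1]
opening: 0.63
grip_force: 0.0
```

Request:
jog_arm([
  [0, 0, 0, -25, -35, 0, 60],
  [0, 0, 0, -25, -35, 0, 60],
  [0, 0, 0, -25, -35, 0, 60],
  [0, 0, 0, -25, -35, 0, 60],
  [0, 0, 0, -25, -35, 0, 60],
  [0, 0, 0, -25, -35, 0, 60],
  [0, 0, 0, -22, -29, 0, 60],
  [0, 0, 0, 0, 0, 15, 60],
  [0, 0, 0, 0, 0, 15, 60],
  [0, 0, 0, 0, 0, 0, 60],
])

```text
t: 4.15
eef_pos: [501.0, 5.3, 260.9]
tcp_rot: [3.142, -0.003, 2.963]
ft_force: [-0.2, 0.1, -0.0]
opening: 0.632
grip_force: 0.0
```

Run:
```python
from h import *
np.set_printoptions(precision=2,suppress=True)
s=env.state();print(s['eef_pos'],s['tcp_rot'],s['joints'],s['ft_force'],s['t'])
r=look('wrist','w1.png')
for n,z in [('stay_knob',99),('pin',78),('hole1',72),('stay_bar',75)]:
    for d in env.recognise('wrist',n)[:3]: print(n,round(d['score'],2),d['location'],at_z(r,d['location'],z),at_depth(r,d['location']))
print('expect knob',proj(r,[502,4,115]))
```

```text
[501.04   5.29 260.94] [ 3.14 -0.    2.96] [-0.12  0.36  1.89  0.    0.89 -1.51] [-0.21  0.06 -0.01] 4.15
pin 0.33 [271.7, 241.0] [533.36  -2.38  78.  ] [534.42  -2.59  75.02]
hole1 0.84 [270.4, 240.7] [535.    -3.91  72.  ] [532.91  -3.47  77.9 ]
stay_bar 0.57 [272.8, 239.5] [533.2   -1.36  75.  ] [532.98  -1.32  75.62]
expect knob [272.28 217.73]
```

View pics/w1.png

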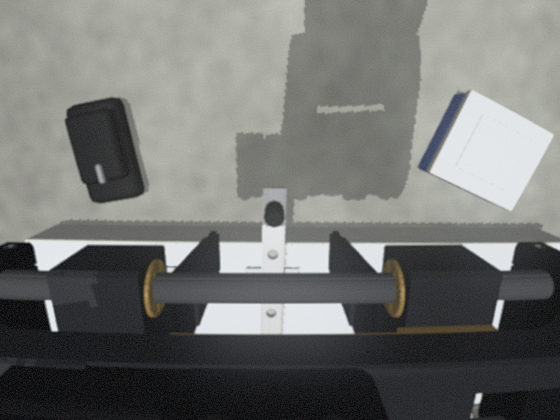

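The knob sits at (274,212), with hole 4 at (272,254) and another hole at (270,313); the pin is hidden behind the gripper's rod. I'll get the exact knob position and bar direction.

Run:
```python
from h import *
np.set_printoptions(precision=2,suppress=True)
r=look('wrist');z=r['z_map'];T=np.linalg.inv(r['world_to_cam'])
P=[at_depth(r,(u,v)) for v in range(190,240) for u in range(255,295)]
P=np.array(P);k=P[(P[:,2]>110)&(P[:,2]<122)];print('top',len(k),k.mean(0),k.min(0),k.max(0),np.median(k,0))
g=cv2.cvtColor(r['color'],cv2.COLOR_RGB2GRAY);m=(g[190:240,255:295]<60).astype(np.uint8)
v,u=np.nonzero(m);print('dark bbox',u.min()+255,u.max()+255,v.min()+190,v.max()+190)
print('hole4',at_z(r,(272,254),75),'hole2',at_z(r,(270,313),75))
# bar edges at z=75
for row in (195,240,265,313):
    l=g[row,235:310].astype(int);print(row,l[::3])
print(proj(r,[501,5.3,115]))
```

```text
top 326 [501.78   4.91 115.17] [495.07  -2.95 110.  ] [510.58  12.45 117.78] [501.58   4.94 115.65]
dark bbox 267 282 201 213
hole4 [549.01  -5.26  75.  ] hole2 [608.78 -18.09  75.  ]
195 [165 146 121 122 123 119 128 133 145 161 171 174 174 174 171 172 168 148
 122 118 123 126 127 127 155]
240 [201 204 201 202 200 196 196 194 191 216 224 226 225 227 225 226 222 156
 181 183 181 178 178 181 178]
265 [229 228 230 228 161 165 166 160 157 211 221 220 223 224 223 223 191 164
 160 174 167 181 230 230 230]
313 [231 226 229 228 229 230 230 228 228 218 219 153 121 159 218 216 215 230
 229 229 228 230 229 230 226]
[274.11 213.74]
```

Request:
jog_arm([
  [0, 0, 0.7, -0.8, 0, 20, 60],
  [0, 0, 0, 0, 0, 20, 50],
  [0, 0, 0, 0, 0, 20, 50],
  [0, 0, 0, 0, 0, 20, 50],
  [0, 0, 0, 0, 0, 12, 50],
  [0, 0, 0, 0, 0, 8.5, 50],
  [0, 0, 0, 0, 0, 0, 50],
])

```text
t: 5.32
eef_pos: [502.7, 4.3, 161.6]
tcp_rot: [3.142, -0.0, 2.949]
ft_force: [-0.9, 0.4, 1.0]
opening: 0.525
grip_force: 0.0
```

Request:
jog_arm([
  [0, 0, 0, 0, 0, 0, 30],
  [0, 0, 0, 0, 0, 0, 18],
  [0, 0, 0, 0, 0, 0, 14],
  [0, 0, 0, 0, 0, 0, 8],
  [0, 0, 0, 0, 0, 0, 8],
  [0, 0, 0, 0, 0, 0, 8],
])

```text
t: 6.08
eef_pos: [502.7, 4.3, 161.8]
tcp_rot: [3.141, 0.0, 2.949]
ft_force: [-0.1, 0.5, 3.1]
opening: 0.161
grip_force: 30.0
```

Run:
```python
from h import *
np.set_printoptions(precision=4,suppress=True)
def piv(t): c,s=np.cos(t),np.sin(t);return np.array([-45*c+245*s,215-45*s-245*c])
pin=np.array([-141,-30.])
from scipy.optimize import brentq
K=[]
for L in (160,100):
    t=brentq(lambda t:np.linalg.norm(piv(t)-pin)-L,-.02,.5);p=piv(t);d=(pin-p)/L;k=p+235*d;K.append(k);print(t,p,d,k)
print('move',K[1]-K[0])
s=env.state();print(s)
r=look('wrist','w2.png')
```

```text
0.25785470369508073 [ 18.9644 -33.3754] [-0.9998  0.0211] [-215.9833  -28.4178]
0.016292855186881172 [-41.0025 -30.7006] [-1.     0.007] [-275.9967  -29.0542]
move [-60.0134  -0.6364]
{'t': 6.075, 'joints': array([-0.123 ,  0.5065,  1.9872,  0.0001,  0.6477, -1.5017]), 'qvel': array([ 0.0002, -0.0011, -0.0008, -0.0024, -0.0013, -0.0005]), 'tau': array([ -0.117 , -51.0628, -15.6979,  -0.0509,  -0.0515,  -0.0068]), 'eef_pos': array([502.685 ,   4.274 , 161.8441]), 'tcp_rot': array([3.1415, 0.0002, 2.9494]), 'ft_force': array([-0.1077,  0.5313,  3.127 ]), 'moment': array([0.1077, 0.0754, 0.0123]), 'grip_force': 30.000458657741547, 'opening': 0.16074362237245704}
```

View pics/w2.png

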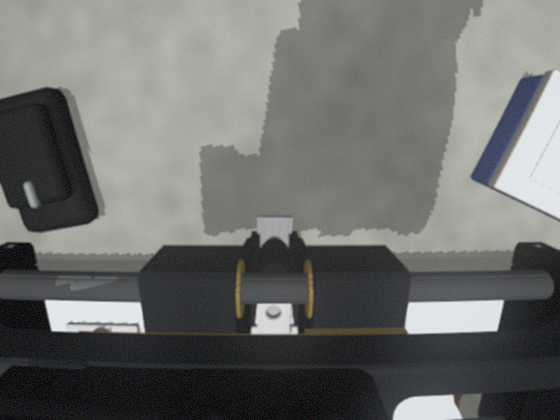

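Request:
jog_arm([
  [0, 1.146, 0, -1.83, 0, -4.68, 8],
  [0, 1.146, 0, -1.83, 0, -4.68, 8],
  [0, 1.146, 0, -1.83, 0, -4.68, 8],
  [0, 1.146, 0, -1.83, 0, -4.68, 8],
  [0, 1.146, 0, -1.83, 0, -4.68, 8],
  [0, 1.146, 0, -1.83, 0, -4.68, 8],
  [0, 1.146, 0, -1.83, 0, -4.68, 8],
  [0, 0, 0, 0, 0, 0, 8],
])

```text
t: 7.12
eef_pos: [517.3, 1.4, 193.7]
tcp_rot: [3.142, -0.14, 2.949]
ft_force: [-0.0, -0.4, -0.2]
opening: 0.162
grip_force: 30.0
```

Run:
```python
from h import *
np.set_printoptions(precision=2,suppress=True)
s=env.state();print(s['eef_pos'],s['tcp_rot'],s['ft_force'],s['moment'])
a=cv2.cvtColor(look('side')['color'],cv2.COLOR_RGB2BGR)[110:290,200:400]
cv2.imwrite('pics/s1.png',cv2.resize(a,None,fx=3,fy=3,interpolation=cv2.INTER_CUBIC))
```

```text
[517.25   1.42 193.71] [ 3.14 -0.14  2.95] [-0.02 -0.44 -0.17] [ 0.02 -0.13 -0.05]
```

View pics/s1.png

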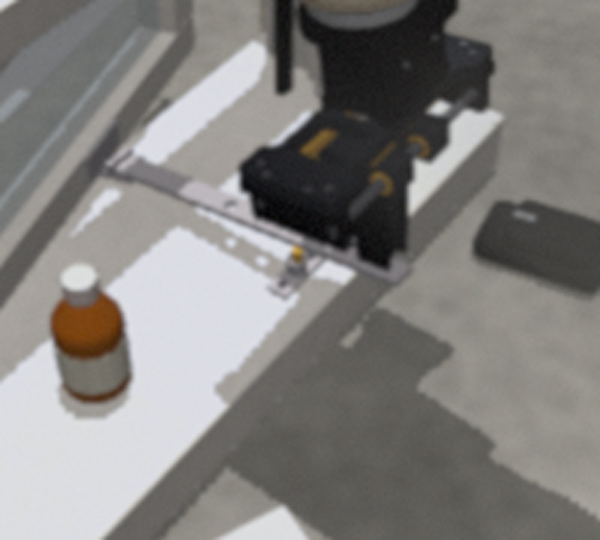

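The stay is lifted off the pin: the pin is now exposed at crop (298,255), and the flask and mouse haven't moved. Next I'll pull.

Request:
jog_arm([
  [0, 0, 0, 5.94, -0.06, 0.84, 8],
  [0, 0, 0, 5.94, -0.06, 0.84, 8],
  [0, 0, 0, 5.94, -0.06, 0.84, 8],
  [0, 0, 0, 5.94, -0.06, 0.84, 8],
  [0, 0, 0, 5.94, -0.06, 0.84, 8],
  [0, 0, 0, 5.94, -0.06, 0.84, 8],
  [0, 0, 0, 5.94, -0.06, 0.84, 8],
  [0, 0, 0, 5.94, -0.06, 0.84, 8],
  [0, 0, 0, 4, 0, 0.56, 8],
  [0, 0, 0, 0, 0, 0, 8],
])

```text
t: 8.43
eef_pos: [465.2, 11.1, 193.6]
tcp_rot: [3.142, -0.142, 2.949]
ft_force: [-2.3, 1.0, -1.3]
opening: 0.163
grip_force: 30.0
```

Request:
jog_arm([
  [0, 0, 0, 3, -0.06, 0.42, 8],
  [0, 0, 0, 2, -0.06, 0.28, 8],
  [0, 0, 0, 1.5, 0, 0.21, 8],
  [0, 0, 0, 1, 0, 0.14, 8],
  [0, 0, 0, 0, 0, 0, 8],
  [0, 0, 0, 0, 0, 0, 8],
])

```text
t: 9.18
eef_pos: [459.5, 12.1, 193.8]
tcp_rot: [3.141, -0.137, 2.949]
ft_force: [8.0, -1.0, -2.3]
opening: 0.164
grip_force: 30.0
```

Run:
```python
from h import *
np.set_printoptions(precision=2,suppress=True)
s=env.state();print(s['eef_pos'],s['tcp_rot'],s['ft_force'],s['moment'])
d=(s['eef_pos']-[517.25,1.42,193.71]);print('roomward',d@[-np.cos(.19),np.sin(.19),0],'left',d@[np.sin(.19),np.cos(.19),0],d[2])
a=cv2.cvtColor(look('side')['color'],cv2.COLOR_RGB2BGR)[130:240,240:380]
b=cv2.cvtColor(look('wrist')['color'],cv2.COLOR_RGB2BGR)[190:350,180:380]
f=lambda i,k:cv2.resize(i,(780,k),interpolation=cv2.INTER_CUBIC)
cv2.imwrite('pics/s2.png',cv2.resize(a,None,fx=5,fy=5,interpolation=cv2.INTER_CUBIC))
cv2.imwrite('pics/s3.png',cv2.resize(b,None,fx=3,fy=3,interpolation=cv2.INTER_CUBIC))
```

```text
[459.46  12.06 193.78] [ 3.14 -0.14  2.95] [ 7.95 -1.02 -2.33] [-0.13 -1.36  0.11]
roomward 58.7562224976182 left -0.46255643172523275 0.07417421311924954
```

View pics/s2.png

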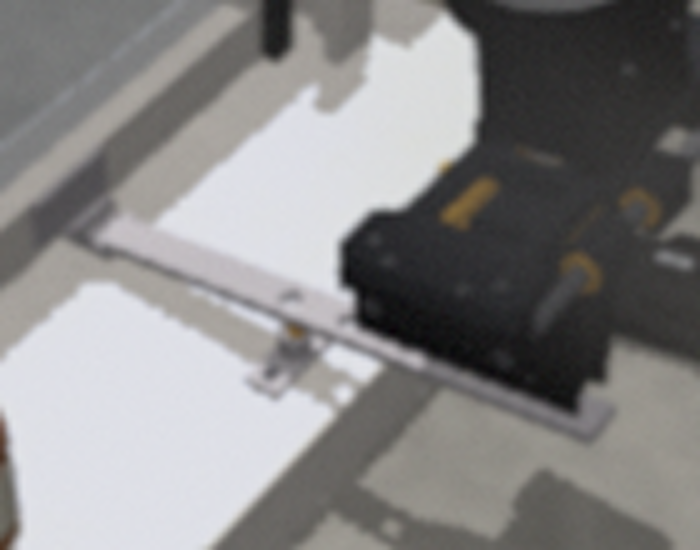

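Hole 1 at crop (290,295) is almost above the pin at (296,332), and the seal force is building as expected. I'll pull the last bit and then lower it along the arc.

Request:
jog_arm([
  [0, 0, 0, 1, -0.1, 0.14, 8],
  [0, 0, 0, 0.7, 0, 0.1, 8],
  [0, -0.573, 0, 0.87, 0, 2.36, 8],
  [0, -0.573, 0, 0.87, 0, 2.36, 8],
  [0, -0.573, 0, 0.87, 0, 2.36, 8],
  [0, 0, 0, 0, 0, 0, 8],
  [0, 0, 0, 0, 0, 0, 8],
])

```text
t: 10.15
eef_pos: [455.0, 12.8, 187.2]
tcp_rot: [3.141, -0.105, 2.949]
ft_force: [10.0, -2.3, -4.3]
opening: 0.163
grip_force: 30.0
```

```bash
cat >> h.py <<'E'
def where():
    s=env.state();a=-s['tcp_rot'][1];W=.19
    u=np.array([-np.cos(W),np.sin(W),0]);l=np.array([np.sin(W),np.cos(W),0]);z=np.array([0,0,1.])
    X0=np.array([502.685,4.274,161.844])  # grasp
    p=s['eef_pos']-235*(np.cos(a)*u+np.sin(a)*z)-89.3*(-np.sin(a)*u+np.cos(a)*z)-(X0-235*u-89.3*z)
    hz=p[2]+100*np.sin(a)+2.5*(1-np.cos(a))
    f=s['ft_force'];print('t %.2f a %.4f pivot room %.2f left %.2f up %.2f hole1 z %.2f | F room %.1f left %.1f up %.1f open %.3f grip %.1f'%(s['t'],a,p@u,p@l,p[2],hz,f@u,f@l,f[2],s['opening'],s['grip_force']))
E
python3 - <<'E'
from h import *
where()
a=cv2.cvtColor(look('side')['color'],cv2.COLOR_RGB2BGR)[160:215,270:340]
cv2.imwrite('pics/s4.png',cv2.resize(a,None,fx=10,fy=10,interpolation=cv2.INTER_CUBIC))
E
```

```text
t 10.15 a 0.1055 pivot room 59.19 left -0.60 up 1.14 hole1 z 11.68 | F room -10.2 left -0.3 up -4.3 open 0.163 grip 30.0
```

View pics/s4.png

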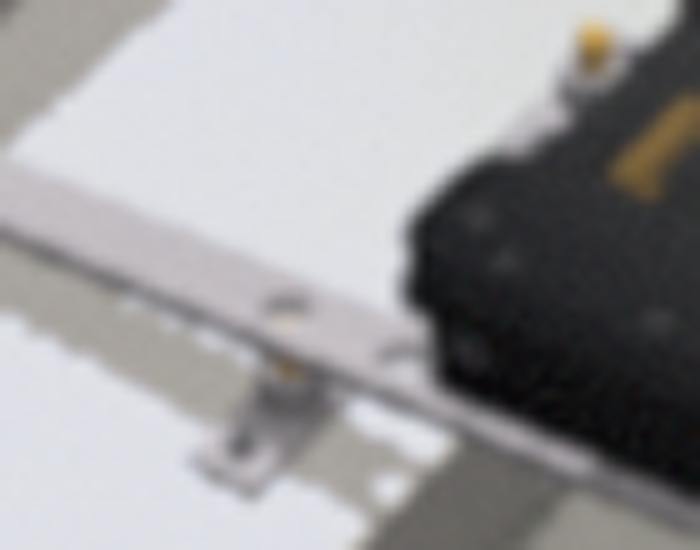

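Request:
jog_arm([
  [0, 0, 0, 0.8, 0, 0.08, 8],
  [0, 0, 0, 0.6, 0, 0.06, 8],
  [0, -0.286, 0, 0.44, 0, 1.18, 8],
  [0, -0.286, 0, 0.44, 0, 1.18, 8],
  [0, 0, 0, 0, 0, 0, 8],
  [0, 0, 0, 0, 0, 0, 8],
])

```text
t: 10.95
eef_pos: [453.1, 13.2, 185.1]
tcp_rot: [3.141, -0.094, 2.949]
ft_force: [14.4, -2.3, -5.7]
opening: 0.165
grip_force: 30.0
```

```bash
python3 -c "
from h import *
where()"
```

```text
t 10.95 a 0.0938 pivot room 59.80 left -0.57 up 1.67 hole1 z 11.05 | F room -14.6 left 0.5 up -5.7 open 0.165 grip 30.0
```

Request:
jog_arm([
  [0, -0.286, 0, 0.44, 0, 1.18, 8],
  [0, 0, 0, 0, 0, 0, 8],
])

```text
t: 11.2
eef_pos: [452.5, 13.3, 184.0]
tcp_rot: [3.141, -0.089, 2.949]
ft_force: [12.4, -3.1, -4.2]
opening: 0.161
grip_force: 30.0
```

Request:
jog_arm([
  [0, -0.286, 0, 0.44, 0, 1.18, 8],
  [0, 0, 0, 0, 0, 0, 8],
])

```text
t: 11.45
eef_pos: [452.0, 13.5, 182.9]
tcp_rot: [3.141, -0.084, 2.949]
ft_force: [12.3, -1.9, -5.0]
opening: 0.158
grip_force: 30.0
```

```bash
python3 -c "
from h import *
where()"
```

```text
t 11.45 a 0.0838 pivot room 59.82 left -0.55 up 1.66 hole1 z 10.04 | F room -12.5 left 0.5 up -5.0 open 0.158 grip 30.0
```

Run:
```python
from h import *
a=cv2.cvtColor(look('side')['color'],cv2.COLOR_RGB2BGR)[160:215,270:340]
b=cv2.cvtColor(look('wrist')['color'],cv2.COLOR_RGB2BGR)[200:350,190:360]
cv2.imwrite('pics/s5.png',np.hstack([cv2.resize(a,(400,320),interpolation=cv2.INTER_CUBIC),cv2.resize(b,(360,320),interpolation=cv2.INTER_CUBIC)]))
```

```text
(no output)
```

View pics/s5.png

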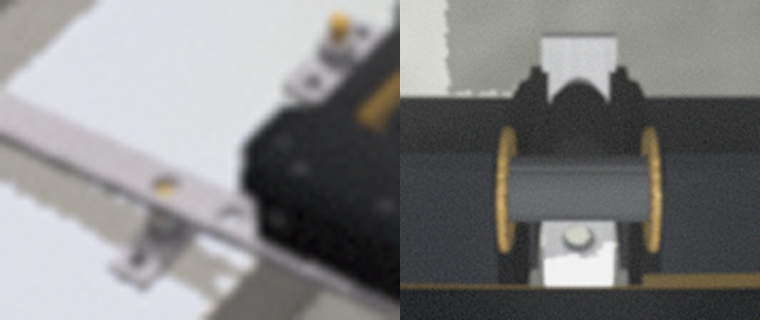

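The brass of the pin now shows inside hole 1 (left half, about (165,187)), and the knob sits well between the pads on the right. I'll keep lowering.

Request:
jog_arm([
  [0, -0.286, 0, 0.44, 0, 1.18, 8],
  [0, -0.286, 0, 0.44, 0, 1.18, 8],
  [0, 0, 0, 0, 0, 0, 8],
])

```text
t: 11.92
eef_pos: [450.9, 13.6, 180.6]
tcp_rot: [3.141, -0.074, 2.949]
ft_force: [13.9, -2.0, -3.9]
opening: 0.165
grip_force: 30.0
```

Request:
jog_arm([
  [0, -0.286, 0, 0.44, 0, 1.18, 8],
  [0, -0.286, 0, 0.44, 0, 1.18, 8],
  [0, 0, 0, 0, 0, 0, 8],
])

```text
t: 12.3
eef_pos: [449.9, 13.9, 178.3]
tcp_rot: [3.141, -0.064, 2.949]
ft_force: [12.4, -3.0, -3.4]
opening: 0.161
grip_force: 30.0
```

```bash
python3 -c "
from h import *
where()"
```

```text
t 12.30 a 0.0639 pivot room 59.86 left -0.55 up 1.64 hole1 z 8.04 | F room -12.7 left -0.6 up -3.4 open 0.161 grip 30.0
```

Request:
jog_arm([
  [0, -0.286, 0, 0.44, 0, 1.18, 8],
  [0, -0.286, 0, 0.44, 0, 1.18, 8],
  [0, -0.286, 0, 0.44, 0, 1.18, 8],
  [0, 0, 0, 0, 0, 0, 8],
])

```text
t: 12.8
eef_pos: [448.3, 14.2, 174.9]
tcp_rot: [3.141, -0.049, 2.949]
ft_force: [12.4, -2.5, -3.7]
opening: 0.162
grip_force: 30.0
```

Request:
jog_arm([
  [0, -0.286, 0, 0.44, 0, 1.18, 8],
  [0, -0.286, 0, 0.44, 0, 1.18, 8],
  [0, -0.286, 0, 0.44, 0, 1.18, 8],
  [0, 0, 0, 0, 0, 0, 8],
])

```text
t: 13.3
eef_pos: [446.9, 14.4, 171.4]
tcp_rot: [3.141, -0.034, 2.949]
ft_force: [12.5, -2.6, -3.0]
opening: 0.162
grip_force: 30.0
```

```bash
python3 -c "
from h import *
where()"
```

```text
t 13.30 a 0.0341 pivot room 59.91 left -0.56 up 1.64 hole1 z 5.05 | F room -12.8 left -0.1 up -3.0 open 0.162 grip 30.0
```

Request:
jog_arm([
  [0, -0.286, 0, 0.44, 0, 1.18, 8],
  [0, -0.286, 0, 0.44, 0, 1.18, 8],
  [0, -0.286, 0, 0.44, 0, 1.18, 8],
  [0, -0.286, 0, 0.44, 0, 1.18, 8],
  [0, 0, 0, 0, 0, 0, 8],
])

```text
t: 13.92
eef_pos: [445.0, 14.8, 166.8]
tcp_rot: [3.141, -0.014, 2.949]
ft_force: [12.0, -1.5, -3.0]
opening: 0.162
grip_force: 30.0
```

Request:
jog_arm([
  [0, -0.286, 0, 0.44, 0, 1.18, 8],
  [0, -0.286, 0, 0.44, 0, 1.18, 8],
  [0, 0, 0, 0, 0, 0, 8],
])

```text
t: 14.3
eef_pos: [444.1, 15.0, 164.5]
tcp_rot: [3.141, -0.004, 2.949]
ft_force: [11.1, -2.4, -3.2]
opening: 0.161
grip_force: 30.0
```

Request:
jog_arm([
  [0, -0.2, 0, 0.3, 0, 0.8, 8],
  [0, 0, 0, 0, 0, 0, 8],
])

```text
t: 14.55
eef_pos: [443.8, 15.1, 163.7]
tcp_rot: [3.141, -0.001, 2.949]
ft_force: [11.9, -2.9, -2.6]
opening: 0.16
grip_force: 30.0
```

```bash
python3 -c "
from h import *
where()"
```

```text
t 14.55 a 0.0007 pivot room 59.96 left -0.52 up 1.68 hole1 z 1.76 | F room -12.2 left -0.6 up -2.6 open 0.160 grip 30.0
```

Request:
jog_arm([
  [0, 0, 0, 0, 0, 0.8, 8],
  [0, 0, 0, 0, 0, 0, 8],
])

```text
t: 14.8
eef_pos: [443.7, 15.1, 162.9]
tcp_rot: [3.141, -0.001, 2.949]
ft_force: [11.4, -2.5, -3.1]
opening: 0.158
grip_force: 30.0
```

Request:
jog_arm([
  [0, 0, 0, 0, 0, 0.6, 8],
  [0, 0, 0, 0, 0, 0, 8],
])

```text
t: 15.05
eef_pos: [443.7, 15.1, 162.3]
tcp_rot: [3.141, -0.001, 2.949]
ft_force: [10.9, -1.5, -2.6]
opening: 0.164
grip_force: 30.0
```

Request:
jog_arm([
  [0, 0, 0, 0, 0, 0.4, 8],
  [0, 0, 0, 0, 0, 0, 8],
])

```text
t: 15.3
eef_pos: [443.6, 15.1, 161.9]
tcp_rot: [3.141, -0.001, 2.949]
ft_force: [10.2, -1.4, -1.2]
opening: 0.161
grip_force: 30.0
```

Request:
jog_arm([
  [0, 0, 0, 0, 0, 0.3, 8],
  [0, 0, 0, 0, 0, 0, 8],
])

```text
t: 15.55
eef_pos: [443.6, 15.1, 161.8]
tcp_rot: [3.141, -0.001, 2.949]
ft_force: [9.6, -1.5, 1.1]
opening: 0.163
grip_force: 30.0
```

Request:
jog_arm([
  [0, 0, 0, 0, 0, 0.3, 8],
  [0, 0, 0, 0, 0, 0, 8],
  [0, 0, 0, 0, 0, 0, 8],
])

```text
t: 15.92
eef_pos: [443.6, 15.1, 161.6]
tcp_rot: [3.141, -0.001, 2.949]
ft_force: [8.7, -1.4, 3.7]
opening: 0.159
grip_force: 30.0
```

```bash
python3 -c "
from h import *
where()"
```

```text
t 15.93 a 0.0009 pivot room 60.17 left -0.50 up -0.42 hole1 z -0.33 | F room -8.8 left 0.3 up 3.7 open 0.159 grip 30.0
```

Request:
jog_arm([
  [0, 0, 0, -0.3, 0, 0, 8],
  [0, 0, 0, -0.3, 0, 0, 8],
  [0, 0, 0, 0, 0, 0, 8],
])

```text
t: 16.3
eef_pos: [443.7, 15.1, 161.6]
tcp_rot: [3.141, -0.002, 2.949]
ft_force: [6.0, 0.5, 6.2]
opening: 0.161
grip_force: 30.0
```

```bash
python3 -c "
from h import *
where()"
```

```text
t 16.30 a 0.0022 pivot room 60.21 left -0.50 up -0.78 hole1 z -0.56 | F room -5.8 left 1.6 up 6.2 open 0.161 grip 30.0
```

Request:
jog_arm([
  [0, 0, 0, -0.2, 0, -0.3, 8],
  [0, 0, 0, -0.3, 0, -0.15, 8],
  [0, 0, 0, 0, 0, 0, 8],
])

```text
t: 16.68
eef_pos: [443.8, 15.1, 161.7]
tcp_rot: [3.141, -0.003, 2.949]
ft_force: [6.4, -0.9, 3.0]
opening: 0.163
grip_force: 30.0
```

```bash
python3 -c "
from h import *
where()"
```

```text
t 16.68 a 0.0034 pivot room 60.18 left -0.52 up -0.90 hole1 z -0.56 | F room -6.5 left 0.3 up 3.0 open 0.163 grip 30.0
```

Seated with a gentle press; now I'll open, back straight up, and check.

Request:
jog_arm([
  [0, 0, 0, 0, 0, 0, 20],
  [0, 0, 0, 0, 0, 0, 40],
  [0, 0, 0, 0, 0, 0, 50],
  [0, 0, 0, 0, 0, 0, 50],
  [0, 0, 0, 0, 0, -15, 50],
  [0, 0, 0, 0, 0, -30, 50],
  [0, 0, 0, 0, 0, -40, 50],
  [0, 0, 0, 0, 0, 0, 50],
])

```text
t: 17.68
eef_pos: [443.8, 15.1, 248.3]
tcp_rot: [3.141, -0.002, 2.949]
ft_force: [-0.3, -0.2, -1.1]
opening: 0.527
grip_force: 0.0
```

Run:
```python
from h import *
where()
B=look('side');a=cv2.cvtColor(B['color'],cv2.COLOR_RGB2BGR)[150:225,260:360]
W=look('wrist');b=cv2.cvtColor(W['color'],cv2.COLOR_RGB2BGR)[150:330,180:360]
cv2.imwrite('pics/s6.png',np.hstack([cv2.resize(a,(480,360),interpolation=cv2.INTER_CUBIC),cv2.resize(b,(320,360),interpolation=cv2.INTER_CUBIC)]))
z=B['z_map'];P=np.array([at_depth(B,(u,v)) for v in range(150,225) for u in range(260,360)])
A=look('scene');Q=np.array([at_depth(W,(u,v)) for v in range(150,330) for u in range(180,360)])
k=Q[(Q[:,2]>108)&(Q[:,2]<122)&(np.hypot(Q[:,0]-443,Q[:,1]-15)<15)];print('knob top',len(k),np.median(k,0),'expect z ~115.6')
```

```text
t 17.68 a 0.0022 pivot room 60.07 left -0.47 up 85.94 hole1 z 86.16 | F room 0.2 left -0.3 up -1.1 open 0.527 grip 0.0
knob top 385 [442.9739756   15.13995491 115.52877583] expect z ~115.6
```

View pics/s6.png

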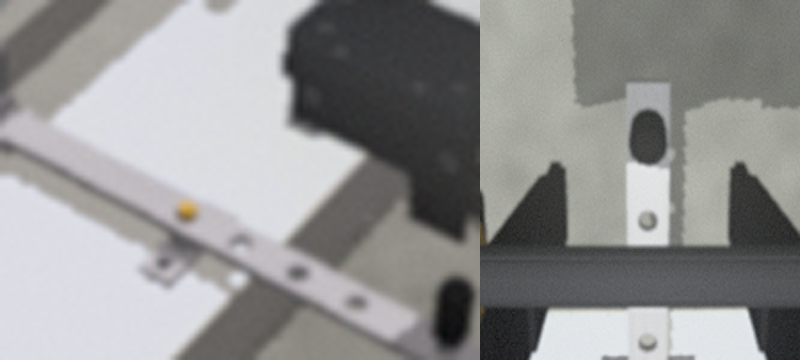

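The picture shows hole 1 over the pin, with brass visible at (187,210). The bar lies low on the shoulder, and the knob top is at 115.5 mm, the same height as when seated at the start. Handing in.

```bash
python3 -c "
from h import *
print(env.job_done())"
```

```text
the job is handed in; nothing more can be done
None
```

The window is pulled to against its seal, hole 1 is over the pin with the bar pressed down on the shoulder, and the knob is released; I handed the job in just after 17.7 s, but the hand-in gave no verdict back.

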